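# Set a cover eyelet with a mallet

## Task

Take the wooden mallet off its rest and strike the leaning sprung plunger of the eyelet stand squarely along its own line, with a brisk blow, so that the plunger drives the eyelet under it fully in. Then lay the mallet back on its rest, head standing on the board and handle in the fork, and let go; only the mallet may touch the stand, and leave the other things on the desk where they are.

Things in the scene. Friction and masses are not known exactly. Their poses are not given: they have to be found in the camera images.
- stand: white eyelet stand, fixed, 112x92 mm foot, 105 high: sloping bed, dark column and arm with a sprung plunger. Origin on the desk straight below the raised plunger's top; +x to the high back of the bed (yaw within 0.3 rad of straight away from the robot). The plunger leans 30 degrees, top to -x: down along it is (0.5, 0, -0.866) in the stand's frame. Foot: x -19 to 93, y -46 to 46 mm. May be left or right of the rest.
- plunger_top (a point): centre of the flat top of the steel plunger (head 28 mm across, 10 thick, on a 12 mm shank); moves with it. About 105 mm above the desk when up. Its z axis runs up along the plunger's axis. The top stands 35 mm out of the 26 mm wide dark guide sleeve; nothing is above it.
- plunger (a joint): plunger travel along its axis, m: 0 up, 0.022 against its stop. A spring returns it with about 1.2 N at the top, 4.5 N at the bottom. Its foot meets the eyelet after about 16.5 mm; pushing the eyelet in takes about 3 N more. A brisk blow: head moving at 0.1 to 0.5 m/s.
- eyelet (a joint): how far the eyelet (brass ring, 15 mm across, in the cardboard cover on the bed, below the plunger) is pressed in, m: 0 is 6 mm proud, 0.004 fully in. It stays where it is driven. Plunger at 20.5 mm = eyelet fully in.
- rest: light wooden mallet rest, fixed: board 172x56x8 mm, x -142 to 30. Origin on the desk below the mallet head's axis; +x points away from the fork (yaw within 0.3 rad of straight away from the robot). Fork at x -112 mm, 12 thick: saddle 28 mm above the desk between prongs 29 mm apart, 52 high. The handle lies level in the fork along x, the head stands on the board.
- mallet: loose wooden mallet, 0.2 kg give or take a quarter: barrel head 36 mm across, 60 high, two flat end faces; origin at the centre of its lower face, z along the head's axis to the other face. Straight handle 18 mm wide (y), 20 high (z), leaves mid-head (z 30 mm) along -x, ends at x -137 mm. On the rest its origin is 8 mm above the desk.
- mallet_grip (a point): middle of the handle's free part, mallet frame (-58, 0, 30) mm, 38 mm above the desk on the rest; free length between head and fork about 88 mm
- eraser: small eraser in a card sleeve, 20x43x12 mm, loose bystander; origin at the centre of its underside
- film_can_1: film canister with a flat lid, 34x34x52 mm, loose bystander; origin at the centre of its underside
- washi_tape_0: roll of paper tape lying flat, 52x52x15 mm, loose bystander; origin at the centre of its underside
- hard_disk: flat portable disk, 115x78x14 mm, loose bystander; origin at the centre of its underside
- earbud_case: rounded earbud case, 48x58x24 mm, loose bystander; origin at the centre of its underside
- note_block: block of loose notes, 60x50x26 mm, loose bystander; origin at the centre of its underside
Things that resemble listed ones, but are neither listed nor needed, are in the scene too. What is shaped like the mallet but white is not meant.

How it is judged:
By the outcome, as a careful person would: the job done as asked, in the order asked, and still so for the second after the job is handed in, with the robot touching nothing.
It also fails if it takes over 45 s, if anything falls off the work surface, if the arm or the gripper's body presses on something with over 40 N, if the wrist force passes 120 N, or if a joint passes its speed limit or range.

## Robot

A 6-joint arm with a two-finger parallel gripper is mounted at the origin on a cart in front of the work surface, level with it; the furniture and walls round the work are solid. World frame = base frame: x ahead of the robot, y to its left, z up, the work surface at z = 0. Lengths are in m, angles in degrees, forces in N, time in s.
With the tool pointing down it reaches from about 0.275 to 0.75 m from the base axis. Payload 10.2 kg.
Tool frame: the origin (TCP) lies midway between the tips of the shut fingers; the grasp point (between the pads) lies 19 mm behind it; z points along the fingers, y is the line along which they close (so a half turn about z gives the same grasp; the last joint's range is limited). The gripper opens to 85 mm and grips with 20 to 120 N. Pads are 22 mm wide; open, the fingers measure 114 mm over their backs; the gripper's body (76 mm by 85 mm) begins 54 mm behind the grasp point. The pads swing forward as they close: fully open they stand 13 mm farther back than shut.
Start: joints at [-75.94, 17.928, 85.812, -0, 76.261, -12.8], TCP at [0.237, -0.468, 0.231] pointing down, gripper open.
Joint ranges: [-168.41, 168.41], [-55.51, 124.54], [10.69, 146.95], [-70.63, 250.63], [1, 178], [-165.06, 165.06]. Speed limits (degrees/s): [136.94, 136.94, 172.46, 180, 180, 180].

## Interface

Orientations are given as a 3x3 rotation matrix whose columns are the frame's x, y, z axes.
In Python, from cell import get_state, snapshot, job_done gives the robot as it stands.
- The arm moves only by the tool apply_moves, never from a script. Its argument "plan" is a list of rows, each an object with "linear": the shift along the world's x, y, z in units of 50 mm (1.0 is 50 mm), a list of three; "yaw": the turn about the world's z in rad. A call has 1 to 20 rows; each row is the pose to reach, as a shift and turn from the pose commanded when the call began; what a row does not reach only later rows make up. A row lasts 1/10 s, in which the tool goes at most 50 mm and 8.59 degrees, less where a joint would pass 70% of its speed; a pose out of reach is approached as far as the arm can. A call with a gripper value outside its range is refused whole. "grip" is the finger opening in mm, from 0 to 85.4, set as the call begins (left out, the last holds). The fingers move at their own pace and stop on an object; "squeeze" is the grip in N (left out, the last holds). Time passes only in rows, so rows that repeat a pose let the fingers close. It gives the time, the measured TCP pose, the force, the opening and the grip force at its end, in the units of the state.
- get_state(): the state, without advancing time (a new reading comes with each control period).
- snapshot(name): name is "scene" or "top" or "wrist"; returns a dict with "pixels" (480x640x3 uint8, blue, green, red), "fx", "fy", "cx", "cy" (pixels), "k1" (the pictures are not rectified: a ray, as slopes to the right and down, at radius r is drawn at 1 + k1 r^2 times it, then the intrinsics apply), "T" (4x4, takes a point from camera to world coordinates); the wrist camera has in their place "T_tool_cam" (4x4, takes a point from camera to tool coordinates, whose origin is the TCP and whose axes are the flange's). Camera axes: x right, y up, looking along -z (the intrinsics and any distortion apply to the point x, -y, -z); pixel columns grow to the right and rows downward; lengths in m; the calibration is good to about 2 mm. A picture is of the moment at which its call begins: read the wrist's pose just before it. There is no depth.
- job_done(): hands the job in; it is judged then, once.
The state is a dict: "time": time; "joints": joint angles; "dq": joint speeds; "effort": joint torques, N m; "ee_pos": TCP position; "ee_rot": TCP orientation; "contact_force": force on the tool from outside, world axes, zero at the start; "torque": the same for the moment, N m; "opening": opening from 0.0 (shut) to 1.0 (fully open); "finger_force": force on a finger pad.
Only numpy, scipy, OpenCV 4.12 (cv2) and the standard library are available. Lean on these libraries where they do the work, as an engineer would, in place of code of your own. Each camera call takes 0.05 s, during which the arm holds its last target. There are 200 camera calls.

## Working session

There is one attempt and no reset: what is moved stays moved. The work goes in short steps, Python scripts to look and compute and a tool call to move; the robot and the scene stay as the last step left them, time stands still between calls to the robot, and variables do not carry over. Pictures are saved under pics/ and viewed, at most 10 in all, crops included, and the job is handed in when it is done.

Besides the shell and the picture viewer there is one more tool, called after "Emit:" in YAML: its name, and indented under it one key for each argument. apply_moves: Moves the arm, as the interface text tells. Its arguments: {"type":"object","properties":{"plan":{"type":"array"},"grip":{"type":"number"},"squeeze":{"type":"number"}},"required":["plan"]}

```bash
mkdir -p pics; cat > h.py <<'E'
import numpy as np, cv2
from cell import get_state, snapshot, job_done
def shot(n,f=None):
    st=get_state(); s=snapshot(n)
    if n=="wrist":
        T=np.eye(4);T[:3,:3]=np.array(st["ee_rot"]);T[:3,3]=st["ee_pos"]; s["T"]=T@np.array(s["T_tool_cam"])
    s["T"]=np.array(s["T"])
    if f: cv2.imwrite("pics/"+f,s["pixels"])
    return s
def ray(s,u,v):
    a=np.array([(u-s["cx"])/s["fx"],(v-s["cy"])/s["fy"]]);b=a.copy()
    for _ in range(20): b=a/(1+s["k1"]*(b@b))
    return s["T"][:3,3], s["T"][:3,:3]@np.array([b[0],-b[1],-1.])
def onz(s,u,v,z):
    o,d=ray(s,u,v); return o+d*(z-o[2])/d[2]
def proj(s,p):
    q=np.linalg.inv(s["T"])@np.append(p,1); b=np.array([q[0],-q[1]])/-q[2]; b=b*(1+s["k1"]*(b@b))
    return np.array([b[0]*s["fx"]+s["cx"],b[1]*s["fy"]+s["cy"]])
def tri(s1,p1,s2,p2):
    o1,d1=ray(s1,*p1);o2,d2=ray(s2,*p2);d1/=np.linalg.norm(d1);d2/=np.linalg.norm(d2)
    t=np.linalg.lstsq(np.c_[d1,-d2],o2-o1,rcond=None)[0]
    a=o1+t[0]*d1;b=o2+t[1]*d2
    return (a+b)/2,np.linalg.norm(a-b)
E
python3 - <<'E'
from h import *
np.set_printoptions(precision=4,suppress=True)
st=get_state();print(st)
for n in("scene","top"):
    s=shot(n,n+"0.png");print(s["fx"],s["k1"],s["T"])
E
```

```text
{'time': 0.0, 'joints': array([-75.9409,  17.9596,  85.8555,   0.0019,  76.2607, -12.8003]), 'dq': array([ 0.0152, -0.0157, -0.0153,  0.0569,  0.0314, -0.0641]), 'effort': array([ -0.0003, -41.2269, -25.9742,  -0.0002,   0.0042,   0.    ]), 'ee_pos': array([ 0.2371, -0.4681,  0.2307]), 'ee_rot': array([[ 0.8921,  0.4518, -0.0003],
       [ 0.4518, -0.8921,  0.0013],
       [ 0.0003, -0.0013, -1.    ]]), 'contact_force': array([-0.1308, -0.2181,  0.2495]), 'torque': array([-0.0449,  0.0024,  0.0156]), 'finger_force': 0.0, 'opening': 1.0005613599870777}
598.7379197198915 -0.2046214887722937 [[-0.8843  0.357  -0.3011  0.1648]
 [-0.467  -0.6676  0.5799  0.6967]
 [ 0.006   0.6533  0.757   1.1953]
 [ 0.      0.      0.      1.    ]]
580.5195004066509 0.01300597524271478 [[-0.0187  0.9866 -0.1618  0.412 ]
 [-0.9995 -0.0223 -0.0201 -0.1689]
 [-0.0235  0.1614  0.9866  1.3631]
 [ 0.      0.      0.      1.    ]]
```

View pics/top0.png

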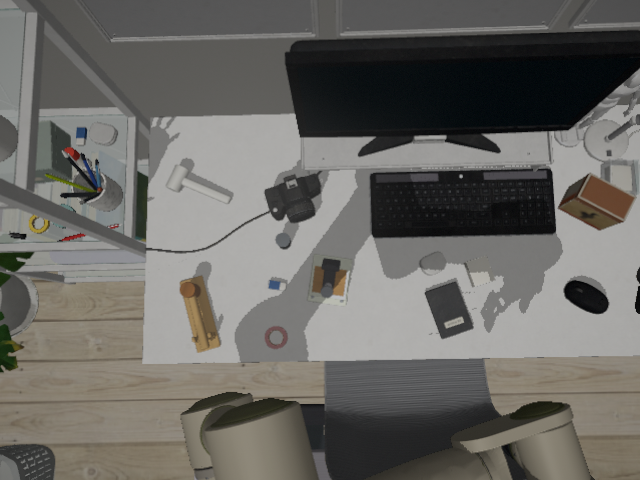

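View pics/scene0.png

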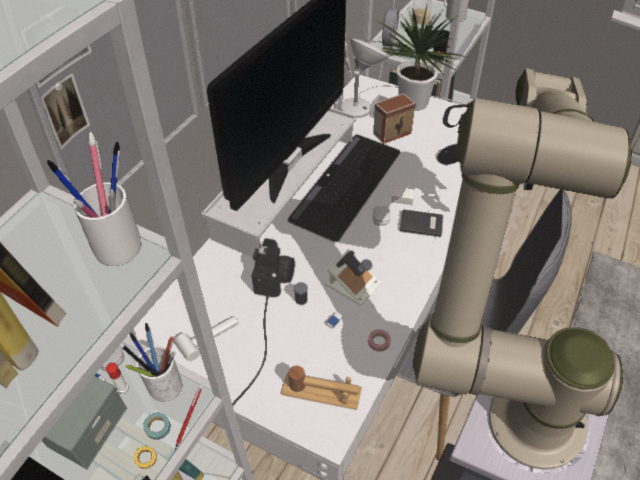

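The top view shows the rest at the left, with the mallet head at about (190,288) and the fork at about (205,335). The stand is at about (328,280). In the scene view the mallet head is at (297,378), the fork at about (348,388) and the plunger at about (364,266). I'll zoom in on all of these in one mosaic.

```bash
python3 - <<'E'
import cv2,numpy as np
t=cv2.imread("pics/top0.png");s=cv2.imread("pics/scene0.png")
def c(i,x,y,w=100,h=75): return cv2.resize(i[y:y+h,x:x+w],(400,300),interpolation=cv2.INTER_CUBIC)
m=np.vstack([np.hstack([c(t,150,270,120,90),c(t,285,245)]),np.hstack([c(s,275,345),c(s,315,240)])])
cv2.imwrite("pics/mos.png",m)
E
```

```text
(no output)
```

View pics/mos.png

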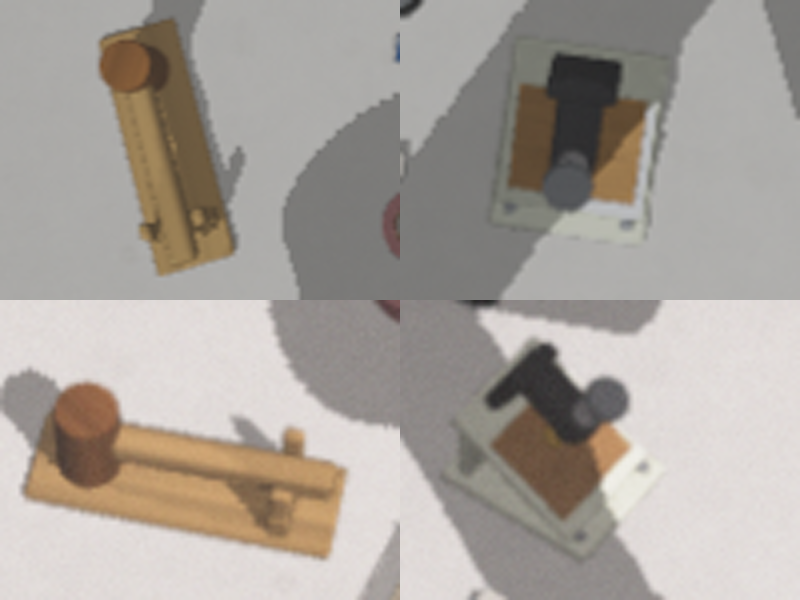

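The mosaic gives these pixel positions:

| Feature | Top view | Scene view |
|---|---|---|
| Mallet head top face | (187.8,289.5) | (296.8,372.5) |
| Handle tail end | (203.4,348.6) | – |
| Plunger top | (327,292) | (366.2,265) |
| Stand front corners | (307.5,300.5), (346.2,305.8) | – |

```bash
python3 - <<'E'
from h import *
np.set_printoptions(precision=4,suppress=True)
s=shot("scene");t=shot("top")
print("head",tri(t,(187.8,289.5),s,(296.75,372.5)),onz(t,187.8,289.5,.068),onz(s,296.75,372.5,.068))
print("tail",onz(t,203.4,347,.048))
h=onz(t,187.8,289.5,.068);e=onz(t,203.4,347,.048);d=h-e;print(np.hypot(*d[:2]),np.arctan2(d[1],d[0]))
for c in [(158,275),(236,247),(100,38),(175,20)]:print("board",onz(t,150+c[0]/3.333,270+c[1]/3.333,.008))
print("plunger",tri(t,(327,292),s,(366.25,265)),onz(t,327,292,.105),onz(s,366.25,265,.105))
for c in [(90,222),(245,243),(115,38),(272,55)]:print("stand",onz(t,285+c[0]/4,245+c[1]/4,.005 if c[1]>200 else .05))
st=get_state();print(st["time"])
print(shot("wrist")["T_tool_cam"])
E
```

```text
head (array([0.513 , 0.1658, 0.0653]), np.float64(0.0003066506027194805)) [0.5127 0.165  0.068 ] [0.5123 0.1671 0.068 ]
tail [0.3851 0.1326 0.048 ]
0.13164981647356433 0.24913448308840103
board [0.3721 0.1554 0.008 ]
board [0.39   0.1016 0.008 ]
board [0.5367 0.1993 0.008 ]
board [0.5483 0.1464 0.008 ]
plunger (array([ 0.4993, -0.1468,  0.0999]), np.float64(0.0018105591396987177)) [ 0.4981 -0.1471  0.105 ] [ 0.4987 -0.1427  0.105 ]
stand [ 0.4861 -0.0995  0.005 ]
stand [ 0.4722 -0.1895  0.005 ]
stand [ 0.5879 -0.1176  0.05  ]
stand [ 0.5762 -0.2068  0.05  ]
0.2
[[-0.0003  0.9513  0.3084  0.0788]
 [ 1.      0.0006 -0.0008  0.0006]
 [-0.001   0.3084 -0.9513 -0.1428]
 [ 0.      0.      0.      1.    ]]
```

Emit:
apply_moves:
  plan:
    - {"linear": [3.9,6.8,0.2],"yaw": -0.62}
    - {"linear": [3.9,6.8,0.2],"yaw": -0.62}
    - {"linear": [3.9,6.8,0.2],"yaw": -0.62}
    - {"linear": [3.9,6.8,0.2],"yaw": -0.62}
    - {"linear": [3.9,6.8,0.2],"yaw": -0.62}
    - {"linear": [3.9,6.8,0.2],"yaw": -0.62}
    - {"linear": [3.9,6.8,0.2],"yaw": -0.62}
    - {"linear": [3.9,6.8,0.2],"yaw": -0.62}
    - {"linear": [3.9,6.8,0.2],"yaw": -0.62}
    - {"linear": [3.9,6.8,0.2],"yaw": -0.62}
    - {"linear": [3.9,6.8,0.2],"yaw": -0.62}
    - {"linear": [3.9,6.8,0.2],"yaw": -0.62}

```text
time: 1.45
ee_pos: [0.4317, -0.1295, 0.2412]
ee_rot: [[0.988, -0.153, -0.0], [-0.153, -0.988, -0.0], [-0.0, 0.0, -1.0]]
contact_force: [0.8, -0.2, -0.1]
opening: 1.002
finger_force: 0.0
```

```bash
python3 - <<'E'
from h import *
import pickle
s=shot("wrist","w1.png");pickle.dump(s,open("w1.pkl","wb"));print(get_state()["ee_pos"],get_state()["ee_rot"][:,0],s["fx"],s["k1"])
E
```

```text
[ 0.43175371 -0.12949813  0.24123907] [ 9.88261428e-01 -1.52772105e-01 -1.82845819e-04] 402.1039584527738 -0.03408066749635059
```

View pics/w1.png

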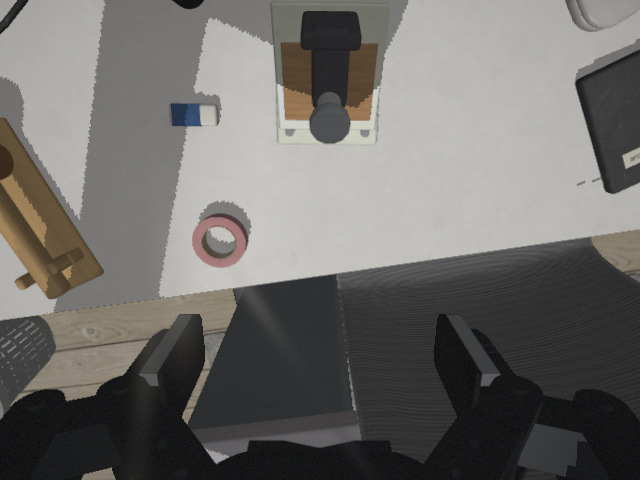

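The wrist view shows the plunger top at (329,123), the stand front corners at (279,144) and (377,144), and the rest at the left.

```bash
python3 - <<'E'
from h import *
import pickle
np.set_printoptions(precision=4,suppress=True)
s=pickle.load(open("w1.pkl","rb"));t=shot("top");c=shot("scene")
im=s["pixels"].astype(int)[90:150,295:365]
g=im.max(2);m=((g<125)&(im.max(2)-im.min(2)<25)).astype(np.uint8)
print("dark rows/cols",[(r+90,np.flatnonzero(m[r]).min()+295,np.flatnonzero(m[r]).max()+295) for r in range(8,56,4) if m[r].any()])
for z in(.1,.105):print(onz(s,329.5,123,z))
print(tri(t,(327,292),s,(329.5,123)),tri(c,(366.25,265),s,(329.5,123)))
a=onz(s,279,144,.005);b=onz(s,377,144,.005);print(a,b,np.arctan2((a-b)[1],(a-b)[0])-np.pi/2)
E
```

```text
dark rows/cols [(98, np.int64(312), np.int64(346)), (102, np.int64(312), np.int64(345)), (106, np.int64(314), np.int64(344)), (110, np.int64(313), np.int64(346)), (114, np.int64(312), np.int64(347)), (118, np.int64(310), np.int64(349)), (122, np.int64(310), np.int64(349)), (126, np.int64(310), np.int64(349)), (130, np.int64(310), np.int64(361)), (134, np.int64(313), np.int64(346)), (138, np.int64(316), np.int64(343)), (142, np.int64(323), np.int64(335))]
[ 0.5005 -0.1482  0.1   ]
[ 0.5007 -0.1481  0.105 ]
(array([ 0.4997, -0.1477,  0.0861]), np.float64(0.0018770243668965994)) (array([ 0.5006, -0.1482,  0.0979]), np.float64(0.0004110560279103907))
[ 0.486  -0.1016  0.005 ] [ 0.4722 -0.1909  0.005 ] -0.15328178972753426
```

Emit:
apply_moves:
  plan:
    - {"linear": [-0.9,5.3,-0.2],"yaw": 0.42}
    - {"linear": [-0.9,5.3,-0.2],"yaw": 0.42}
    - {"linear": [-0.9,5.3,-0.2],"yaw": 0.42}
    - {"linear": [-0.9,5.3,-0.2],"yaw": 0.42}
    - {"linear": [-0.9,5.3,-0.2],"yaw": 0.42}
    - {"linear": [-0.9,5.3,-0.2],"yaw": 0.42}
    - {"linear": [-0.9,5.3,-0.2],"yaw": 0.42}
    - {"linear": [-0.9,5.3,-0.2],"yaw": 0.42}
    - {"linear": [-0.9,5.3,-0.2],"yaw": 0.42}
    - {"linear": [-0.9,5.3,-0.2],"yaw": 0.42}

```text
time: 2.6
ee_pos: [0.3875, 0.1356, 0.2313]
ee_rot: [[0.965, 0.264, 0.0], [0.264, -0.965, -0.0], [0.0, 0.0, -1.0]]
contact_force: [-0.3, 0.6, -0.3]
opening: 1.003
finger_force: 0.0
```

```bash
python3 - <<'E'
from h import *
import pickle
s=shot("wrist","w2.png");pickle.dump(s,open("w2.pkl","wb"))
E
```

```text
(no output)
```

View pics/w2.png

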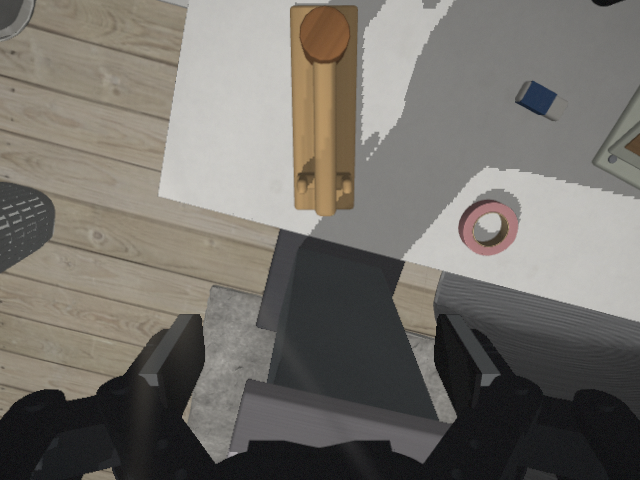

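Wrist view 2: mallet head top face at (325,34), handle end at about (326,213), prong tops near (304,182) and (347,182), and the rest is parallel to the tool axis.

```bash
python3 - <<'E'
from h import *
import pickle
np.set_printoptions(precision=4,suppress=True)
s=pickle.load(open("w2.pkl","rb"))
h=onz(s,325,34,.068);e=onz(s,326,206,.048);d=h-e
print(h,e,np.hypot(*d[:2]),np.arctan2(d[1],d[0]))
for c,z in [((304,180),.052),((347,180),.052),((296,208),.008),((354,208),.008),((291,8),.008),((357,8),.008)]:print(c,onz(s,*c,z))
hsv=cv2.cvtColor(s["pixels"],cv2.COLOR_BGR2HSV)
m=cv2.inRange(hsv,(3,110,40),(12,255,255));m[80:]=0
c=max(cv2.findContours(m,0,1)[0],key=cv2.contourArea);print(cv2.minEnclosingCircle(c),cv2.boundingRect(c))
im=cv2.imread("pics/w2.png");cv2.imwrite("pics/w2c.png",cv2.resize(im[150:225,280:380],(800,600),interpolation=cv2.INTER_CUBIC))
E
```

```text
[0.5138 0.1649 0.068 ] [0.392  0.1299 0.048 ] 0.12667530436969904 0.2798174108168613
(304, 180) [0.4089 0.153  0.052 ]
(347, 180) [0.418  0.1197 0.052 ]
(296, 208) [0.374  0.1532 0.008 ]
(354, 208) [0.3883 0.101  0.008 ]
(291, 8) [0.535  0.1986 0.008 ]
(357, 8) [0.5492 0.1467 0.008 ]
((323.0, 62.0), 9.999999747378752e-05) (323, 62, 1, 1)
```

View pics/w2c.png

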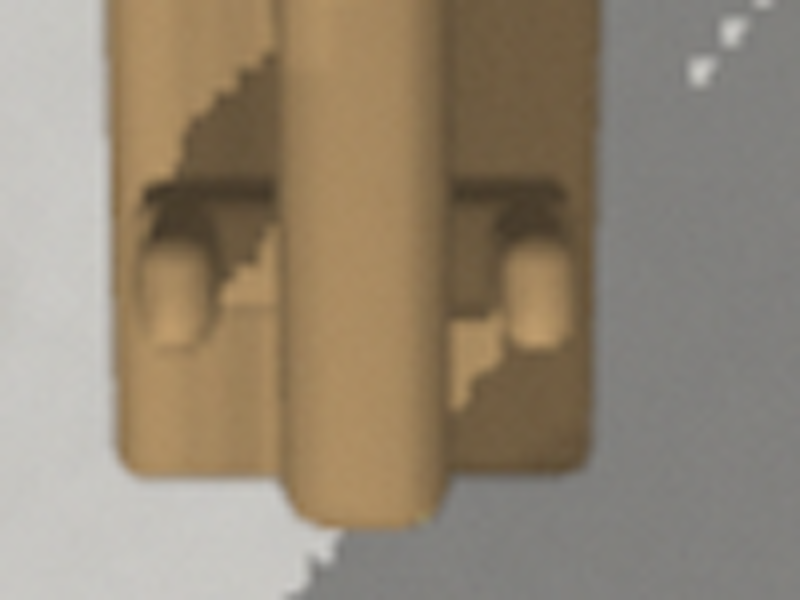

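Emit:
apply_moves:
  plan:
    - {"linear": [0.82,0.11,-0.5],"yaw": 0.008}
    - {"linear": [0.82,0.11,-1.4],"yaw": 0.008}
    - {"linear": [0.82,0.11,-2.3],"yaw": 0.008}
    - {"linear": [0.82,0.11,-3.0],"yaw": 0.008}
    - {"linear": [0.82,0.11,-3.6],"yaw": 0.008}
    - {"linear": [0.82,0.11,-4.0],"yaw": 0.008}
    - {"linear": [0.82,0.11,-4.17],"yaw": 0.008}
    - {"linear": [0.82,0.11,-4.17],"yaw": 0.008}

```text
time: 3.45
ee_pos: [0.428, 0.1417, 0.0223]
ee_rot: [[0.962, 0.273, -0.001], [0.273, -0.962, -0.0], [-0.001, -0.0, -1.0]]
contact_force: [0.6, -1.1, -0.2]
opening: 1.002
finger_force: 0.0
```

Emit:
apply_moves:
  plan:
    - {"linear": [0,0,0],"yaw": 0}
    - {"linear": [0,0,0],"yaw": 0}
    - {"linear": [0,0,0],"yaw": 0}
    - {"linear": [0,0,0],"yaw": 0}
    - {"linear": [0,0,0],"yaw": 0}
    - {"linear": [0,0,0],"yaw": 0}
    - {"linear": [0,0,0],"yaw": 0}
    - {"linear": [0,0,0],"yaw": 0}
    - {"linear": [0,0,0],"yaw": 0}
    - {"linear": [0,0,0],"yaw": 0}
  grip: 5
  squeeze: 60

```text
time: 4.45
ee_pos: [0.4284, 0.1422, 0.0233]
ee_rot: [[0.962, 0.273, 0.001], [0.273, -0.962, 0.0], [0.001, 0.0, -1.0]]
contact_force: [-2.4, -0.6, 6.2]
opening: 0.202
finger_force: 59.0
```

Emit:
apply_moves:
  plan:
    - {"linear": [0,0,0.2],"yaw": 0}
    - {"linear": [0,0,0.6],"yaw": 0}
    - {"linear": [0,0,1.0],"yaw": 0}
    - {"linear": [0,0,1.3],"yaw": 0}
    - {"linear": [0,0,1.3],"yaw": 0}
    - {"linear": [-0.6,-0.25,1.3],"yaw": 0}
    - {"linear": [-1.2,-0.55,1.3],"yaw": 0}
    - {"linear": [-1.8,-0.8,1.3],"yaw": 0}
    - {"linear": [-2.04,-0.94,1.3],"yaw": 0}
    - {"linear": [-2.04,-0.94,1.3],"yaw": 0}
    - {"linear": [-2.04,-0.94,1.3],"yaw": 0}

```text
time: 5.55
ee_pos: [0.3267, 0.0951, 0.0878]
ee_rot: [[0.962, 0.273, 0.0], [0.273, -0.962, 0.0], [0.0, 0.0, -1.0]]
contact_force: [0.5, -0.1, -2.2]
opening: 0.199
finger_force: 58.8
```

```bash
python3 - <<'E'
from h import *
import pickle
t=shot("top");s=shot("scene");w=shot("wrist");pickle.dump((t,s,w),open("p3.pkl","wb"))
def c(i,x,y,w=100,h=75): return cv2.resize(i[y:y+h,x:x+w],(400,300),interpolation=cv2.INTER_CUBIC)
m=np.vstack([np.hstack([c(t["pixels"],160,290),c(s["pixels"],280,340)]),np.hstack([c(w["pixels"],240,60,200,150),c(s["pixels"],260,300,160,120)])])
cv2.imwrite("pics/m3.png",m)
E
```

```text
(no output)
```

View pics/m3.png

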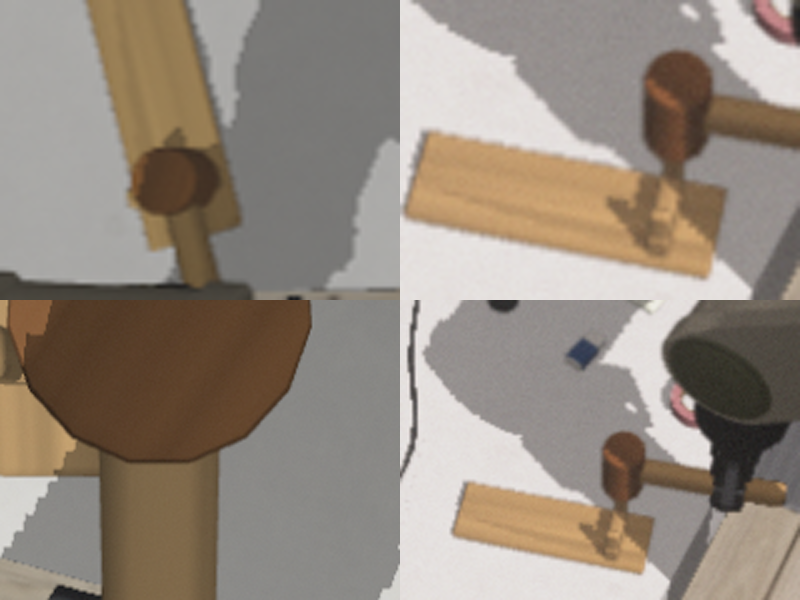

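The mallet is held level, with the head above the right prong. I'll press down on the prong with a light grip to pitch it nose-up.

Emit:
apply_moves:
  plan:
    - {"linear": [0,0,-0.15],"yaw": 0}
    - {"linear": [0,0,-0.3],"yaw": 0}
    - {"linear": [0,0,-0.41],"yaw": 0}
    - {"linear": [-0.02,0,-0.5],"yaw": 0}
    - {"linear": [-0.05,-0.01,-0.6],"yaw": 0}
    - {"linear": [-0.08,-0.02,-0.7],"yaw": 0}
    - {"linear": [-0.08,-0.02,-0.7],"yaw": 0}
  squeeze: 20

```text
time: 6.4
ee_pos: [0.3222, 0.0941, 0.0524]
ee_rot: [[0.962, 0.273, -0.0], [0.273, -0.962, 0.0], [-0.0, -0.0, -1.0]]
contact_force: [-3.6, -0.8, 5.0]
opening: 0.199
finger_force: 61.1
```

Emit:
apply_moves:
  plan:
    - {"linear": [-0.01,0,-0.1],"yaw": 0}
    - {"linear": [-0.02,0,-0.2],"yaw": 0}
    - {"linear": [-0.02,0,-0.3],"yaw": 0}
    - {"linear": [-0.02,0,-0.4],"yaw": 0}
    - {"linear": [-0.01,0,-0.5],"yaw": 0}
    - {"linear": [0,0,-0.62],"yaw": 0}
    - {"linear": [0,0,-0.62],"yaw": 0}
  grip: 5
  squeeze: 20

```text
time: 7.1
ee_pos: [0.3213, 0.0941, 0.021]
ee_rot: [[0.962, 0.273, -0.003], [0.273, -0.962, 0.0], [-0.002, -0.001, -1.0]]
contact_force: [-5.7, -2.0, 3.8]
opening: 0.198
finger_force: 65.7
```

```bash
python3 - <<'E'
from h import *
import pickle
t=shot("top");s=shot("scene");w=shot("wrist");pickle.dump((t,s,w),open("p4.pkl","wb"));print(get_state()["finger_force"],get_state()["contact_force"])
def c(i,x,y,w=100,h=75): return cv2.resize(i[y:y+h,x:x+w],(400,300),interpolation=cv2.INTER_CUBIC)
m=np.vstack([np.hstack([c(t["pixels"],160,290),c(s["pixels"],310,340)]),np.hstack([c(w["pixels"],200,60,240,180),c(s["pixels"],260,300,160,120)])])
cv2.imwrite("pics/m4.png",m)
E
```

```text
65.48769235610962 [-5.46680965 -2.39894099  2.52689389]
```

View pics/m4.png

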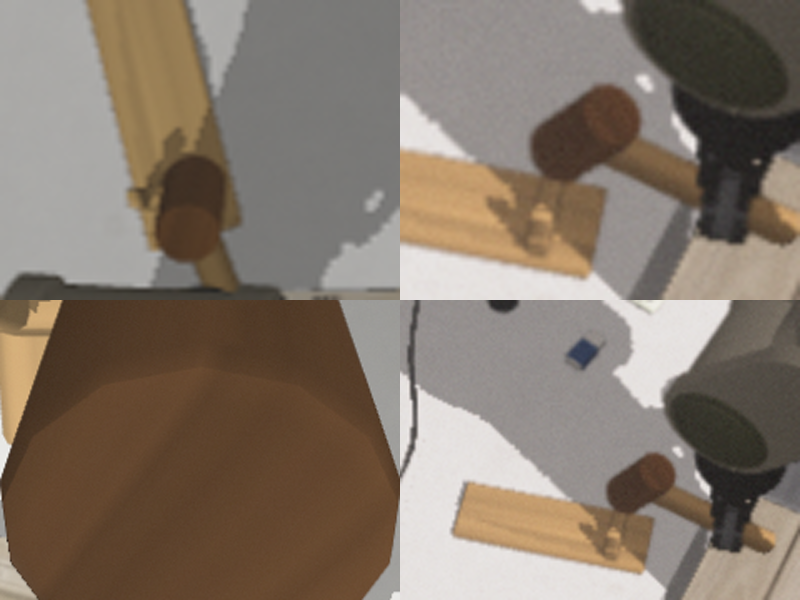

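The mallet is pitched nose-up. Its top face is at (207,348) in the top view and (362,368.8) in the scene view, so I can measure the tilt.

```bash
python3 - <<'E'
from h import *
import pickle
np.set_printoptions(precision=4,suppress=True)
t,s,w=pickle.load(open("p4.pkl","rb"))
# wrist corners of head: also use wrist ray to top-face centre
P,e=tri(t,(207,348),s,(362,368.75));print(P,e)
st=get_state();g=np.array(st["ee_pos"])+[0,0,.015];d=P-g
f=d[0]*.9624+d[1]*.2715;print(f,d[2],-d[0]*.2715+d[1]*.9624,"tilt",np.degrees(np.arctan2(d[2],f))-18.8,np.hypot(f,d[2]))
for th in (24,27,30,33):
    a=np.radians(th);q=g+np.array([.9624,.2715,0])*(.088*np.cos(a)-.03*np.sin(a))+[0,0,.088*np.sin(a)+.03*np.cos(a)]
    print(th,q,proj(t,q),proj(s,q),proj(w,q))
E
```

```text
[0.3851 0.1123 0.1039] 0.0023020085724271173
0.06636690908278206 0.06764757206883962 0.00018969010346961065 tilt 26.74751061218556 0.09476687516221641
24 [0.3869 0.1127 0.0995] [207.18   346.5738] [361.5904 369.6781] [315.3135 181.0539]
27 [0.3836 0.1117 0.103 ] [207.2255 348.1616] [363.2865 369.1457] [315.1489 206.6834]
30 [0.3802 0.1108 0.1063] [207.3116 349.8382] [365.0704 368.6695] [314.9862 235.0299]
33 [0.3765 0.1097 0.1094] [207.4384 351.5992] [366.9373 368.2511] [314.8284 265.9308]
```

```bash
python3 - <<'E'
from h import *
import pickle
t,s,w=pickle.load(open("p4.pkl","rb"))
st=get_state();g=np.array(st["ee_pos"])+[0,0,.015]
for dd in(.085,.088,.091):
  for th in (24,27,30,33):
    a=np.radians(th);D=dd+.018;q=g+np.array([.9624,.2715,0])*(D*np.cos(a)-.03*np.sin(a))+[0,0,D*np.sin(a)+.03*np.cos(a)]
    print(dd,th,proj(w,q))
m=cv2.cvtColor(w["pixels"],cv2.COLOR_BGR2GRAY).astype(float)
g=m[80:130,318:328].mean(1);print(np.round(g).astype(int))
E
```

```text
0.085 24 [314.81720683  88.98248901]
0.085 27 [314.54311131 118.0632089 ]
0.085 30 [314.26006108 152.26406302]
0.085 33 [313.97323369 191.74374794]
0.088 24 [314.69825303  66.55909981]
0.088 27 [314.39388061  95.94824815]
0.088 30 [314.0761609  131.08776761]
0.088 33 [313.75062205 172.2815294 ]
0.091 24 [314.57139739  42.48271052]
0.091 27 [314.23291921  71.96158921]
0.091 30 [313.87544912 107.87224072]
0.091 33 [313.50471387 150.70811361]
[67 68 67 67 67 67 68 68 69 69 70 70 70 71 71 72 72 72 73 73 76 78 78 78
 77 77 76 76 76 75 75 75 74 73 72 73 71 72 71 71 71 71 70 71 70 71 71 70
 71 71]
```

Tilt is about 27°. I'll add about 2°, then squeeze hard and lift.

Emit:
apply_moves:
  plan:
    - {"linear": [0.01,0,-0.05],"yaw": 0}
    - {"linear": [0.01,0,-0.09],"yaw": 0}
    - {"linear": [0.01,0,-0.09],"yaw": 0}

```text
time: 7.55
ee_pos: [0.3219, 0.0942, 0.0168]
ee_rot: [[0.962, 0.273, -0.002], [0.273, -0.962, 0.0], [-0.002, -0.001, -1.0]]
contact_force: [-6.9, -2.5, 6.3]
opening: 0.197
finger_force: 66.9
```

Emit:
apply_moves:
  plan:
    - {"linear": [0,0,0],"yaw": 0}
    - {"linear": [0,0,0],"yaw": 0}
    - {"linear": [0,0,0],"yaw": 0}
    - {"linear": [0,0,0.3],"yaw": 0}
    - {"linear": [0,0,1.0],"yaw": 0}
    - {"linear": [0,0,1.8],"yaw": 0}
    - {"linear": [0,0,2.6],"yaw": 0}
    - {"linear": [0.3,-1.0,2.8],"yaw": -0.12}
    - {"linear": [0.6,-2.0,2.8],"yaw": -0.24}
    - {"linear": [0.9,-3.0,2.8],"yaw": -0.36}
    - {"linear": [1.1,-3.8,2.7],"yaw": -0.428}
    - {"linear": [1.17,-4.3,2.5],"yaw": -0.428}
    - {"linear": [1.17,-4.48,2.2],"yaw": -0.428}
    - {"linear": [1.17,-4.48,2.15],"yaw": -0.428}
    - {"linear": [1.17,-4.48,2.15],"yaw": -0.428}
  grip: 5
  squeeze: 120

```text
time: 9.05
ee_pos: [0.3809, -0.1293, 0.1243]
ee_rot: [[0.989, -0.151, -0.001], [-0.151, -0.989, 0.001], [-0.002, -0.001, -1.0]]
contact_force: [-0.9, 0.3, -2.7]
opening: 0.188
finger_force: 117.6
```

```bash
python3 - <<'E'
from h import *
import pickle
t=shot("top");s=shot("scene");w=shot("wrist");pickle.dump((t,s,w),open("p5.pkl","wb"))
def c(i,x,y,w=100,h=75): return cv2.resize(i[y:y+h,x:x+w],(400,300),interpolation=cv2.INTER_CUBIC)
m=np.vstack([np.hstack([c(t["pixels"],280,260),c(s["pixels"],320,215)]),np.hstack([c(w["pixels"],160,30,320,240),c(s["pixels"],280,180,160,120)])])
cv2.imwrite("pics/m5.png",m)
E
```

```text
(no output)
```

View pics/m5.png

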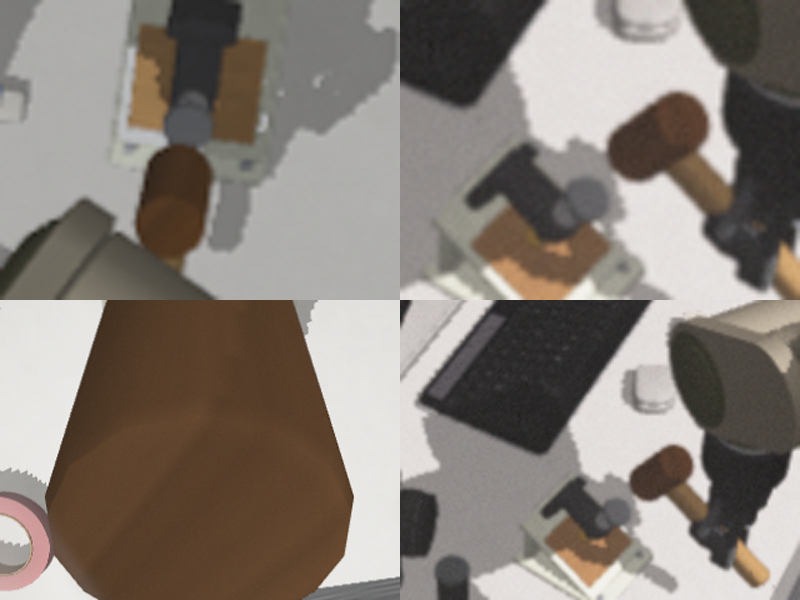

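```bash
python3 - <<'E'
from h import *
import pickle
np.set_printoptions(precision=4,suppress=True)
t,s,w=pickle.load(open("p5.pkl","rb"));st=get_state();tcp=np.array(st["ee_pos"]);print(tcp,st["time"])
P,e=tri(t,(322.5,317),s,(390,245.5));Q,e2=tri(t,(327,292),s,(366.25,265))
print("face",P,e,"plunger",Q,e2)
F=np.array([.9883,-.1524,0]);L=np.array([.1524,.9883,0])
g=tcp+[0,0,.015]
d=P-g;print("fwd,lat,up",d@F,d@L,d[2],"tilt",np.degrees(np.arctan2(d[2],d@F))-18.8)
a=np.radians(29.4);q=g+F*(.088*np.cos(a)-.03*np.sin(a))+[0,0,.088*np.sin(a)+.03*np.cos(a)];print("model",q,proj(t,q),proj(s,q))
for pt in ([.4995,-.148,.105],[.4995,-.148,.102]):print(proj(t,pt),proj(s,pt))
fc=q-(-F*np.sin(a)+np.array([0,0,np.cos(a)]))*.06;n=np.array([-.5*F[0],-.5*F[1],.866])
d=fc-np.array([.4995,-.148,.105]);print("lower face",fc,"rel axial",d@n,"lat",d@L,"perp",d@(F*.866+np.array([0,0,.5])))
# relative via cameras
d=P-Q-n*.06;print("cam rel axial",d@n,"lat",d@L,"perp",d@(F*.866+np.array([0,0,.5])))
E
```

```text
[ 0.3815 -0.1293  0.1253] 9.2
face [ 0.4434 -0.1387  0.208 ] 0.0027978714811282652 plunger [ 0.4993 -0.1468  0.0999] 0.0018105591396987177
fwd,lat,up 0.06264299597156266 0.00021116834200703608 0.06768037958501649 tilt 28.413549259678486
model [ 0.4427 -0.1388  0.2097] [322.3219 316.6673] [391.0107 245.2006]
[327.3976 291.3485] [366.9006 263.3333]
[327.4224 291.4445] [366.8305 264.1403]
lower face [ 0.4718 -0.1433  0.1574] rel axial 0.05942849038125981 lat 0.000470121609258165 perp 0.0018539316905061207
cam rel axial 0.061842263766237617 lat -0.000514982123316768 perp 0.005107397750140387
```

Lower face is about 60 mm up the axis from the plunger top, within a few mm laterally. I'll strike with a ~2.5 mm correction, at about 0.26 m/s.

Emit:
apply_moves:
  plan:
    - {"linear": [-0.04,0.01,-0.025],"yaw": 0}
    - {"linear": [-0.04,0.01,-0.025],"yaw": 0}
    - {"linear": [0.08,-0.01,-0.23],"yaw": 0}
    - {"linear": [0.335,-0.05,-0.683],"yaw": 0}
    - {"linear": [0.592,-0.09,-1.133],"yaw": 0}
    - {"linear": [0.82,-0.12,-1.53],"yaw": 0}
    - {"linear": [0.82,-0.12,-1.53],"yaw": 0}

```text
time: 9.9
ee_pos: [0.4222, -0.1355, 0.046]
ee_rot: [[0.989, -0.15, -0.003], [-0.15, -0.989, 0.002], [-0.003, -0.001, -1.0]]
contact_force: [-3.9, 0.5, -0.4]
opening: 0.186
finger_force: 124.7
```

```bash
python3 - <<'E'
from h import *
import pickle
t=shot("top");s=shot("scene");w=shot("wrist");pickle.dump((t,s,w),open("p6.pkl","wb"));print(get_state()["contact_force"],get_state()["ee_pos"])
def c(i,x,y,w=100,h=75): return cv2.resize(i[y:y+h,x:x+w],(400,300),interpolation=cv2.INTER_CUBIC)
m=np.vstack([np.hstack([c(t["pixels"],280,250),c(s["pixels"],320,215)]),np.hstack([c(w["pixels"],160,30,320,240),c(s["pixels"],340,230,60,45)])])
cv2.imwrite("pics/m6.png",m)
E
```

```text
[-4.07910986  0.6642678  -0.74739707] [ 0.42174072 -0.13553558  0.04821254]
```

View pics/m6.png

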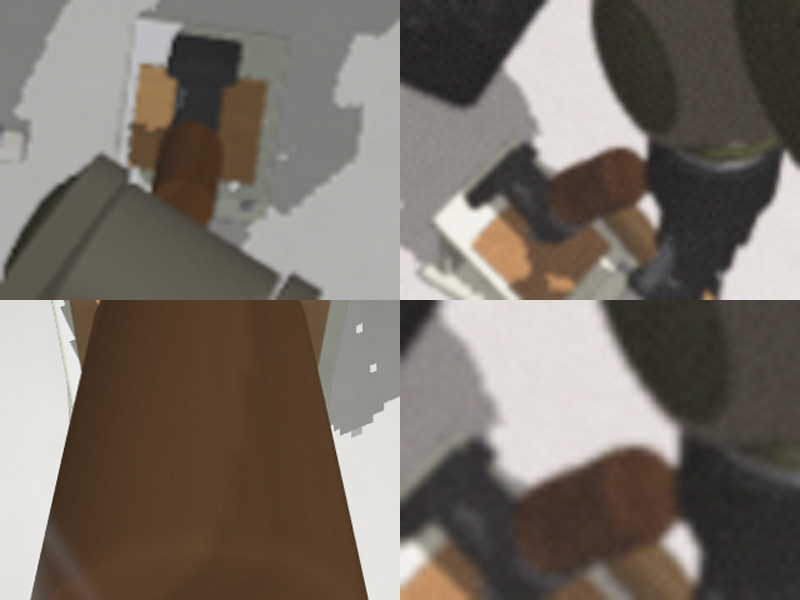

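```bash
python3 - <<'E'
from h import *
import pickle
np.set_printoptions(precision=4,suppress=True)
t,s,w=pickle.load(open("p6.pkl","rb"));st=get_state();tcp=np.array(st["ee_pos"]);print(tcp,st["time"],st["contact_force"],st["torque"])
F=np.array([.9883,-.1524,0]);L=np.array([.1524,.9883,0]);Z=np.array([0,0,1.]);n=-.5*F+.866*Z;pr=.866*F+.5*Z
P,e=tri(t,(326.2,300.7),s,(376.7,258));g=tcp+[0,0,.015]
d=P-g;print(P,e,"fwd,lat,up",d@F,d@L,d[2],"tilt",np.degrees(np.arctan2(d[2],d@F))-18.8)
im=cv2.cvtColor(w["pixels"],cv2.COLOR_BGR2GRAY).astype(float);print(np.round(im[200:270:2,318:330].mean(1)).astype(int))
top=np.array([.4995,-.148,.105])
for th in(29,31,33,35,37,39):
    a=np.radians(th);x=F*np.cos(a)+Z*np.sin(a);z=-F*np.sin(a)+Z*np.cos(a)
    e=g+x*.106+z*.03;f=g+x*.088-z*.03;tp=g+x*.088+z*.03
    d=f-top;print(th,"edge",proj(w,e),"tp",proj(t,tp),proj(s,tp),"axial",d@n,"perp",d@pr,"side R",[proj(w,g+x*.088+z*.03+k*L*.018) for k in(1,-1)])
E
```

```text
[ 0.4217 -0.1355  0.0482] 10.05 [-4.0791  0.6643 -0.7474] [0.1359 0.5243 0.0517]
[ 0.4766 -0.146   0.1398] 0.001954403032414668 fwd,lat,up 0.055826669805220365 -0.001935714897566522 0.07658010213188036 tilt 35.10806078746617
[71 71 70 70 70 71 71 71 71 71 72 72 73 73 74 74 71 70 68 67 66 65 64 64
 64 62 62 62 62 62 63 63 63 62 63]
29 edge [315.1737 120.85  ] tp [325.9201 298.1076] [373.2414 259.2585] axial -0.028343356849114668 perp -0.0016326847980390243 side R [array([196.988, 227.406]), array([434.598 , 227.8292])]
31 edge [314.9843 146.5122] tp [325.7449 299.202 ] [374.174  259.1499] axial -0.025271825939369743 perp -0.0005855040901719018 side R [array([194.3565, 247.2597]), array([437.0335, 247.6894])]
33 edge [314.7909 174.9272] tp [325.5652 300.3378] [375.1337 259.0795] axial -0.022165622828544243 perp 0.000353847004545306 side R [array([191.8607, 268.2164]), array([439.3363, 268.6522])]
35 edge [314.5957 206.1026] tp [325.3813 301.5135] [376.1193 259.0476] axial -0.019028531946654756 perp 0.001184224031499587 side R [array([189.5294, 290.1883]), array([441.4793, 290.6297])]
37 edge [314.4008 239.9768] tp [325.1933 302.7277] [377.1297 259.0543] axial -0.01586437535570903 perp 0.001904615304193346 side R [array([187.3913, 313.0647]), array([443.4355, 313.5111])]
39 edge [314.2091 276.4073] tp [325.0015 303.979 ] [378.1637 259.1   ] axial -0.012677008093112225 perp 0.002514143136828605 side R [array([185.4747, 336.7117]), array([445.1784, 337.1625])]
```

The blow landed. The mallet slipped in pitch to about 36°, probably once the plunger met its stop during arm overshoot. I'll back off along the axis and check the eyelet numerically against the earlier scene image, since I've used all 10 picture views.

Emit:
apply_moves:
  plan:
    - {"linear": [-0.2,0.03,0.35],"yaw": 0}
    - {"linear": [-0.5,0.08,0.87],"yaw": 0}
    - {"linear": [-0.8,0.12,1.4],"yaw": 0}
    - {"linear": [-1.0,0.15,1.73],"yaw": 0}
    - {"linear": [-1.0,0.15,1.73],"yaw": 0}
    - {"linear": [-1.0,0.15,1.73],"yaw": 0}

```text
time: 10.65
ee_pos: [0.3725, -0.1285, 0.1349]
ee_rot: [[0.989, -0.151, 0.001], [-0.151, -0.989, -0.001], [0.002, 0.001, -1.0]]
contact_force: [0.3, 0.5, -3.1]
opening: 0.186
finger_force: 124.0
```

```bash
python3 - <<'E'
from h import *
import pickle
np.set_printoptions(precision=4,suppress=True,linewidth=200)
t,s0,w=pickle.load(open("p5.pkl","rb"));s=shot("scene");t1=shot("top");w=shot("wrist");pickle.dump((t1,s,w),open("p7.pkl","wb"))
st=get_state();print(st["ee_pos"],st["contact_force"],st["time"])
F=np.array([.9883,-.1524,0]);Z=np.array([0,0,1.])
top=np.array([.4995,-.148,.105])
# eyelet: below plunger along axis: plunger top up -> foot 16.5 above eyelet; search brass pixels
def brass(px):
    h=cv2.cvtColor(px,cv2.COLOR_BGR2HSV);m=cv2.inRange(h,(18,90,60),(32,255,255));m2=np.zeros_like(m);m2[255:300,335:385]=m[255:300,335:385]
    v,u=np.nonzero(m2);return len(u),(u.mean(),v.mean()) if len(u) else None,sorted(zip(v,u))
for n,p in(("first",cv2.imread("pics/scene0.png")),("pre",s0["pixels"]),("now",s["pixels"])):print(n,brass(p))
for n,p in(("pre",t["pixels"]),("now",t1["pixels"])):
    print(n); 
a=s0["pixels"][262:282,345:372].astype(int);b=s["pixels"][262:282,345:372].astype(int)
print((b-a).sum(2)//3)
im=cv2.cvtColor(w["pixels"],cv2.COLOR_BGR2GRAY).astype(float);print(np.round(im[190:270:2,318:330].mean(1)).astype(int))
E
```

```text
[ 0.3722 -0.1282  0.134 ] [-0.3848  0.0131 -2.7848] 10.8
first (8, (np.float64(352.5), np.float64(274.0)), [(np.int64(272), np.int64(352)), (np.int64(273), np.int64(351)), (np.int64(273), np.int64(353)), (np.int64(274), np.int64(352)), (np.int64(274), np.int64(353)), (np.int64(275), np.int64(352)), (np.int64(275), np.int64(354)), (np.int64(276), np.int64(353))])
pre (7, (np.float64(352.42857142857144), np.float64(273.7142857142857)), [(np.int64(272), np.int64(352)), (np.int64(273), np.int64(352)), (np.int64(273), np.int64(353)), (np.int64(274), np.int64(352)), (np.int64(274), np.int64(353)), (np.int64(275), np.int64(352)), (np.int64(275), np.int64(353))])
now (0, None, [])
pre
now
[[  3  -4   1   0   2   3   1  -1   0   3  -5  -1   1   1   6   3  -2   1   2   1   2   2   2   1   2  -1   0]
 [  5  -2   2  -1  -2  -5   3   1   4  -1  -1   1   1  -2   0   2   3  -2  -1   3   2   0   0   2  -2   2   0]
 [ -3   0   3  -6   1  -6   1   3  -4   0   1   0  -1   1  -3  -2   2   2   4   4   2   0   0   0   1  -2   2]
 [  2   3   3  -3   3  -1  -3   1   2   1  -1  -3  -3   1   0  -5  -2   0   0
[... 1232 characters left out ...]
0  -2   1   1   0   2]
 [  2   5   0   5  -2   1   2   3  -1   2  -4 -19 -36 -39 -45 -57 -39   3  24   2  -5  -2   2  -2  -8  -2   4]
 [ -2  -3   3  -2  -1   5   0  -1  -3   0  -1  -6  -4  -5 -28 -38 -36 -24   3   1  -1  -4  -1  -1  -3  -2  -2]
 [-16 -28 -19  -5   0   0   2  -1  -2   1   3  -3   0  -3  -1  -8  -5  -7   7  -3  -3   2   1   2  -3  -2   3]
 [-39 -55 -44 -31 -18  -5  -1   0   3  -1   0  -1  -4  -1   0  -3  -4   2  -1   0   1   1   3   1   2  -1  -5]
 [-58 -66 -59 -51 -38  -7   0   5  -3  -1  -1   3   1  -3   0   2   3   1   2  -1  -2   0   0  -4  -1   5   0]]
[74 74 75 74 74 75 74 74 75 75 75 75 76 77 76 77 77 78 78 76 74 73 71 71 69 69 67 67 66 66 65 66 66 66 67 66 66 66 66 67]
```

```bash
python3 - <<'E'
from h import *
import pickle
np.set_printoptions(linewidth=220,precision=2,suppress=True)
t,s0,_=pickle.load(open("p5.pkl","rb"));t1,s,_=pickle.load(open("p7.pkl","rb"));f=cv2.imread("pics/scene0.png")
for p in(f,s0["pixels"],s["pixels"]):
    a=p[268:282,344:362].astype(int);print((a[...,1]*2-a[...,0]-a[...,2]));
F=np.array([.9883,-.1524,0]);Z=np.array([0,0,1.]);n=-.5*F+.866*Z
top=np.array([.4995,-.148,.105])
for k in(.06,.064,.07,.074,.08,.084):print(k,proj(s,top-n*k))
E
```

```text
[[  4  -3  -6  -7   0  -2  -4  -5  -4  -6  -2  -8  -5   2  -5  -3  -8  -1]
 [ -2  -7  -9 -12  -9  -3  -6  -4   1   1  -2  -2   0  -3  -1  -3  -3  -6]
 [ -7  -4 -10  -5  -3  -9  -6  -6  -4  -2  -5  -2   2  -3  -1  -5  -9  -5]
 [ -1  -7  -5  -9  -4  -7  -7  -1  -1  -3  -4   0  -5  -1  -3  -8   0  -5]
 [ -9  -4  -6  -6  -5   1  -4   4  10   3  -2   2   1  -5  -4   0   0  -2]
 [ -8 -10  -2  -8  -5  -6   0  11   9   8   1   0  -1  -6  -4  -2  -7  -2]
 [ -5  -6  -8  -5  -4  -4   0   6  12   9   2   3  -3  -7  -6  -3   2  -7]
 [ -5  -4  -8  -8  -8  -2  -1   0  10   7  12   0  -3  -3   0   0  -3  -3]
 [ -4  -4  -5  -1  -3  -7  -5  -4   1   8   8   0  -5   1  -6  -7  -5  -5]
 [ -5  -4  -7  -5  -6  -3  -5  -4  -3  -6  -4  -5  -7  -8  -6 -12  -5  -6]
 [ -4  -4  -4  -1  -6  -5  -4  -8  -8  -8  -2  -7  -6  -5  -5  -5  -7  -1]
 [ -6  -6  -3 -10  -7  -4  -4  -9  -6  -7  -5  -5  -6  -5  -8  -6  -4  -6]
 [-10  -5  -4 -11  -8  -8  -5  -5  -6  -4  -8  -6  -6  -7  -6  -3  -7  -6]
 [  0  -7  -8  -7  -6  -4  -6  -7  -5  -7  -4  -8  -4  -9  -7  -9  -4  -5]]
[[  2   1  -4  -2  -2 -10  -5  -4  -2  -2   1 -10
[... 1481 characters left out ...]
  -9  -6  -5  -2  -4  -1  -2  -2  -6  -3  -5]
 [ -6  -7  -5  -6  -5  -3  -9  -7  -4  -6  -4  -7  -4  -8  -3  -4  -6  -4]
 [ -7  -4  -6  -6  -3  -8  -3  -5  -5  -8  -2  -3 -10  -5  -6  -5  -3  -5]
 [ -3  -4  -2  -2  -4  -6  -8  -6  -8  -9  -4  -2 -11  -6  -7  -3  -6  -5]
 [ -8  -1  -8  -4  -9  -9  -6  -2  -6 -10  -9  -6  -7  -7  -7 -10 -11  -3]
 [ -4  -7  -6  -9  -7  -7  -8  -6 -16  -9  -4  -4  -9  -7  -9  -8  -4  -7]
 [ -9  -5  -4  -7  -5  -7  -3  -2  -6  -5  -4  -5 -11  -3 -11  -8  -3  -5]
 [-11  -4  -2 -10  -6 -11  -4  -7  -7  -8  -7  -7  -8  -6  -3  -8  -6  -5]]
0.06 [355.61 271.2 ]
0.064 [354.89 271.7 ]
0.07 [353.81 272.46]
0.074 [353.09 272.96]
0.08 [352.02 273.7 ]
0.084 [351.31 274.19]
```

```bash
python3 - <<'E'
from h import *
import pickle
np.set_printoptions(linewidth=220)
_,s0,_=pickle.load(open("p5.pkl","rb"));_,s,_=pickle.load(open("p7.pkl","rb"))
for p in(s0,s):
    a=p["pixels"][270:280,346:360].astype(int)
    print(a[...,2]);print(a[...,2]-a[...,0])
def diff(a,b):
    d=np.abs(a["pixels"].astype(int)-b["pixels"]).max(2);return d
E
```

```text
[[110 111 112 114 108  87  60  54  56  52  59  56  70  84]
 [108 114 112 113 111 105  84  66  52  55  53  57  60  72]
 [107 110 108 113 111 108 105  83  59  56  59  54  59  59]
 [109 107 109 109 110 111 120 104  67  54  53  54  58  56]
 [111 109 114 112 107 110 119 114  86  62  61  59  56  58]
 [111 111 108 110 107 109 112 120 110  89  91  97  91 101]
 [107 109 109 109 111 112 106 107 112 112 130 151 153 162]
 [109 109 106 113 112 110 109 110 107 115 137 161 167 176]
 [115 111 114 113 110 112 112 112 112 111 112 119 119 146]
 [152 141 118 112 111 109 111 112 111 108 110 110 111 116]]
[[44 46 46 47 42 31 11  3  1  3  4  1  2  4]
 [46 45 47 46 48 41 30 10 -1  4  0  5  0  5]
 [44 44 42 45 43 50 49 28  6  4  4  0  3  3]
 [47 44 47 45 47 53 62 48 14  4  4  1  3  3]
 [45 45 46 45 43 49 60 55 36 12  7  6  6  7]
 [46 45 46 47 47 46 53 61 47 32 29 35 26 39]
 [46 45 44 45 46 45 47 49 52 46 60 66 67 72]
 [47 45 43 46 47 45 45 44 47 47 57 72 77 84]
 [50 46 45 46 48 45 46 44 44 47 44 48 52 63]
 [68 61 49 45 45 47 44 45 46 43 42 44 44 50]]
[[114 111 107 112 105  86  61  55  53  56  57  61  66  89]
[... 283 characters left out ...]
 69  68  72]
 [113 111 109 109 110 111 114 112 112 104 100  99  90  98]
 [114 110 113 112 113 114 112 111 110 108 111 110 111 111]
 [110 113 114 115 115 110 111 110 113 108 107 113 109 110]
 [112 113 112 114 112 111 113 111 111 110 109 111 110 113]]
[[47 46 46 46 42 26 10  6  1  4  4  3  0  3]
 [47 43 45 47 48 41 26  9  2  4  2  3  1  4]
 [46 42 46 44 47 48 38 23  6  1  1  3  2  4]
 [44 46 42 45 47 45 45 34 11  3  3  2  3  3]
 [43 42 45 46 46 45 48 39 24 10  3  4  4  2]
 [45 46 43 47 45 47 46 46 36 27 18 12 13 16]
 [48 44 47 46 45 45 43 46 44 41 38 35 30 35]
 [46 46 46 46 46 48 44 45 46 42 41 42 43 45]
 [44 46 47 49 48 42 46 44 45 42 45 45 43 46]
 [44 43 45 47 46 44 44 45 44 42 45 45 45 44]]
```

The brass sliver that was visible beside the sleeve is gone. Grip torque (about 1.3 Nm available, 0.55 Nm needed) means the slip could only have come at the hard stop, so the eyelet should be fully driven. Next I'll return the mallet, using the fork saddle to level it.

Emit:
apply_moves:
  plan:
    - {"linear": [0,0.5,0.3],"yaw": 0.05}
    - {"linear": [0.2,1.3,0.3],"yaw": 0.15}
    - {"linear": [0.4,2.2,0.3],"yaw": 0.25}
    - {"linear": [0.7,3.1,0.3],"yaw": 0.35}
    - {"linear": [0.9,4.0,0.3],"yaw": 0.425}
    - {"linear": [1.1,4.9,0.2],"yaw": 0.425}
    - {"linear": [1.12,5.4,0],"yaw": 0.425}
    - {"linear": [1.12,5.4,-0.3],"yaw": 0.425}
    - {"linear": [1.12,5.4,-0.5],"yaw": 0.425}
    - {"linear": [1.12,5.4,-0.5],"yaw": 0.425}
    - {"linear": [1.12,5.4,-0.5],"yaw": 0.425}

```text
time: 11.9
ee_pos: [0.4284, 0.1412, 0.1098]
ee_rot: [[0.963, 0.269, -0.0], [0.269, -0.963, -0.0], [-0.0, -0.0, -1.0]]
contact_force: [-0.7, 0.5, -2.1]
opening: 0.185
finger_force: 124.0
```

```bash
python3 - <<'E'
from h import *
st=get_state();print(st["ee_pos"],np.arctan2(st["ee_rot"][1,0],st["ee_rot"][0,0]),st["contact_force"])
w=shot("wrist");hs=w["pixels"].astype(int)
im=cv2.cvtColor(w["pixels"],cv2.COLOR_BGR2GRAY).astype(float);print(np.round(im[190:270:2,318:330].mean(1)).astype(int))
E
```

```text
[0.42841476 0.14119604 0.10980629] 0.2728469270472785 [-0.74855815  0.54404029 -2.06563712]
[68 68 68 68 68 68 68 67 68 67 68 68 69 70 70 69 71 71 71 72 71 70 69 68
 67 66 66 65 65 64 64 65 65 65 65 65 65 65 66 65]
```

Emit:
apply_moves:
  plan:
    - {"linear": [0,0.01,-0.4],"yaw": 0}
    - {"linear": [0,0.01,-0.8],"yaw": 0}
    - {"linear": [0,0.01,-1.1],"yaw": 0}
    - {"linear": [0,0.01,-1.2],"yaw": 0}
    - {"linear": [0,0.01,-1.2],"yaw": 0}

```text
time: 12.45
ee_pos: [0.4284, 0.1419, 0.05]
ee_rot: [[0.963, 0.27, -0.0], [0.27, -0.963, 0.0], [-0.0, -0.0, -1.0]]
contact_force: [-0.2, 1.1, -1.8]
opening: 0.187
finger_force: 124.0
```

Emit:
apply_moves:
  plan:
    - {"linear": [0,0,0],"yaw": 0}
    - {"linear": [0,0,0],"yaw": 0}
    - {"linear": [0,0,-0.05],"yaw": 0}
    - {"linear": [0,0,-0.1],"yaw": 0}
    - {"linear": [0,0,-0.15],"yaw": 0}
  grip: 16.5
  squeeze: 20

```text
time: 12.95
ee_pos: [0.4291, 0.1422, 0.0435]
ee_rot: [[0.963, 0.271, 0.002], [0.271, -0.963, -0.0], [0.002, 0.001, -1.0]]
contact_force: [-1.7, -1.2, 17.3]
opening: 0.198
finger_force: 78.5
```

Emit:
apply_moves:
  plan:
    - {"linear": [0,0,0],"yaw": 0}
    - {"linear": [0,0,-0.04],"yaw": 0}
    - {"linear": [0,0,-0.08],"yaw": 0}
    - {"linear": [0,0,-0.12],"yaw": 0}
    - {"linear": [0,0,-0.16],"yaw": 0}
  grip: 17.1
  squeeze: 20

```text
time: 13.45
ee_pos: [0.4302, 0.1422, 0.0358]
ee_rot: [[0.963, 0.27, 0.005], [0.27, -0.963, 0.0], [0.005, 0.001, -1.0]]
contact_force: [2.7, -0.2, 13.4]
opening: 0.201
finger_force: 47.7
```

Emit:
apply_moves:
  plan:
    - {"linear": [0,0,-0.05],"yaw": 0}
    - {"linear": [0,0,-0.1],"yaw": 0}
    - {"linear": [0,0,-0.14],"yaw": 0}
    - {"linear": [0,0,-0.18],"yaw": 0}
    - {"linear": [0,0,-0.21],"yaw": 0}
    - {"linear": [0,0,-0.21],"yaw": 0}

```text
time: 14.05
ee_pos: [0.4317, 0.1423, 0.0258]
ee_rot: [[0.963, 0.27, 0.009], [0.27, -0.963, 0.001], [0.009, 0.002, -1.0]]
contact_force: [6.8, 1.8, 11.7]
opening: 0.2
finger_force: 48.1
```

```bash
python3 - <<'E'
from h import *
import pickle
np.set_printoptions(precision=4,suppress=True)
st=get_state();print(st["ee_pos"],st["contact_force"])
t,s,w=shot("top"),shot("scene"),shot("wrist");pickle.dump((t,s,w),open("p8.pkl","wb"))
def head(px,box):
    x0,y0,x1,y1=box;h=cv2.cvtColor(px,cv2.COLOR_BGR2HSV)[y0:y1,x0:x1];b=px[y0:y1,x0:x1].astype(int)
    m=((h[...,0]<14)&(h[...,1]>110)&(h[...,2]>40)).astype(np.uint8)
    c=max(cv2.findContours(m,0,1)[0],key=cv2.contourArea);r=cv2.boundingRect(c);return (r[0]+x0,r[1]+y0,r[2],r[3]),cv2.contourArea(c)
f=cv2.imread("pics/top0.png");g=cv2.imread("pics/scene0.png")
print(head(f,(160,270,230,330)),head(t["pixels"],(160,270,230,330)))
print(head(g,(275,350,330,410)),head(s["pixels"],(275,350,330,410)))
E
```

```text
[0.4317 0.1423 0.0258] [ 6.8019  1.8211 11.688 ]
((187, 296, 1, 1), 0.0) ((183, 282, 10, 6), 1.0)
((289, 366, 16, 26), 187.0) ((288, 360, 18, 25), 249.0)
```

Emit:
apply_moves:
  plan:
    - {"linear": [0,0,-0.03],"yaw": 0}
    - {"linear": [0,0,-0.06],"yaw": 0}
    - {"linear": [0,0,-0.08],"yaw": 0}
    - {"linear": [0,0,-0.08],"yaw": 0}

```text
time: 14.6
ee_pos: [0.4325, 0.1424, 0.0221]
ee_rot: [[0.963, 0.27, 0.011], [0.27, -0.963, 0.001], [0.01, 0.002, -1.0]]
contact_force: [8.0, 2.4, 14.2]
opening: 0.204
finger_force: 48.8
```

```bash
python3 - <<'E'
from h import *
import pickle
s,w=shot("scene"),shot("wrist");f=cv2.imread("pics/scene0.png")
def head(px,box):
    x0,y0,x1,y1=box;h=cv2.cvtColor(px,cv2.COLOR_BGR2HSV)[y0:y1,x0:x1]
    m=((h[...,0]<14)&(h[...,1]>110)&(h[...,2]>40)).astype(np.uint8)
    c=max(cv2.findContours(m,0,1)[0],key=cv2.contourArea);r=cv2.boundingRect(c);return (r[0]+x0,r[1]+y0,r[2],r[3]),cv2.contourArea(c)
for p in(f,s["pixels"]):
    print(head(p,(275,350,330,410)));print(p[360:400,296,2],p[360:400,298,2])
E
```

```text
((289, 366, 16, 26), 187.0)
[224 224 223 223 216 187 152 150 149 147 143 143 138 137 135 134 139 143
 145 131 115 112 110 112 111 107 107 106 106 109 112 123 168 189 192 181
 172 172 204 224] [223 225 222 222 221 205 160 150 151 147 151 149 146 145 147 140 138 136
 138 121 115 112 114 115 120 115 116 114 111 119 116 131 188 190 191 189
 178 168 186 223]
((288, 362, 16, 26), 256.0)
[147 147 155 157 156 156 152 151 154 147 143 147 144 149 151 144 122 113
 110 109 111 111 110 111 114 113 120 162 185 190 201 205 203 199 193 190
 179 181 212 232] [146 151 158 158 156 158 160 158 157 151 153 150 150 145 147 135 115 106
 111 109 109 112 109 105 103 105 113 151 191 184 189 202 204 199 197 194
 186 178 196 228]
```

```bash
python3 - <<'E'
from h import *
np.set_printoptions(precision=1,suppress=True)
s,w,t=shot("scene"),shot("wrist"),shot("top")
F=np.array([.9624,.2715,0]);L=np.array([-.2715,.9624,0]);Z=np.array([0,0,1.])
o=np.array([.513,.1652,.008])
for n,p in(("0",o),("z+5",o+.005*Z),("z+10",o+.01*Z),("f+5",o+.005*F)):print(n,proj(s,p),proj(s,p+.06*Z))
g=np.array(get_state()["ee_pos"])+[0,0,.015]
for th in(0,3,6,9,12):
    a=np.radians(th);x=F*np.cos(a)+Z*np.sin(a);z=-F*np.sin(a)+Z*np.cos(a)
    c=g+.088*x+.03*z
    print(th,[proj(w,c+v) for v in(x*.018,-x*.018,L*.018,-L*.018)],proj(s,c),proj(t,c))
h=cv2.cvtColor(w["pixels"],cv2.COLOR_BGR2HSV);m=((h[...,0]<14)&(h[...,1]>90)&(h[...,2]>30)).astype(np.uint8);m=cv2.morphologyEx(m,2,np.ones((3,3)))
for c in sorted(cv2.findContours(m,0,1)[0],key=cv2.contourArea)[-3:]:print(cv2.boundingRect(c),cv2.contourArea(c))
print(w["pixels"][0:160:4,322,::-1].tolist())
E
```

```text
0 [297.9 385. ] [296.9 371.7]
z+5 [297.8 383.9] [296.8 370.5]
z+10 [297.7 382.8] [296.7 369.4]
f+5 [295.7 384.5] [294.6 371.2]
0 [array([315.5, -22.1]), array([316.1, 147. ]), array([236.9,  66.9]), array([394.6,  66.7])] [295.  371.5] [187.4 287.5]
3 [array([315.4, -21.5]), array([316. , 155.5]), array([233.3,  72.8]), array([398.1,  72.6])] [295.7 370.6] [187.  288.1]
6 [array([315.2, -18.9]), array([316. , 165.3]), array([229.6,  80.6]), array([401.7,  80.3])] [296.5 369.7] [186.7 288.8]
9 [array([315.1, -14.1]), array([316. , 176.6]), array([225.7,  90.3]), array([405.5,  89.9])] [297.4 368.9] [186.5 289.6]
12 [array([315. ,  -6.7]), array([316. , 189.3]), array([221.6, 102.1]), array([409.4, 101.8])] [298.4 368.1] [186.3 290.5]
(336, 43, 10, 11) 45.0
(326, 8, 17, 12) 49.5
(289, 132, 22, 19) 95.0
[[102, 70, 46], [102, 71, 45], [102, 71, 46], [105, 73, 47], [102, 72, 45], [102, 70, 44], [102, 69, 44], [102, 71, 44], [103, 71, 45], [104, 71, 44], [106, 72, 46], [106, 73, 46], [108, 75, 48], [106, 74, 46], [109, 76, 49], [111, 75, 48], [112, 77, 50], [113, 78, 50], [113, 79, 50], [115, 79, 51], [112, 78, 50], [112, 77, 49], [115, 80, 51], [114, 79, 50], [116, 80, 51], [115, 79, 50], [117, 80, 52], [119, 83, 54], [120, 83, 55], [120, 83, 52], [121, 84, 54], [121, 84, 52], [123, 85, 54], [125, 86, 55], [124, 87, 55], [125, 86, 54], [124, 86, 57], [121, 84, 54], [121, 83, 52], [119, 81, 52]]
```

```bash
python3 - <<'E'
from h import *
w=shot("wrist");p=w["pixels"]
print([(r,p[r,322,::-1].tolist()) for r in range(156,260,6)])
h=cv2.cvtColor(p,cv2.COLOR_BGR2HSV)
for r in range(0,200,20):
    a=p[r].astype(int);m=(a[:,2]>1.28*a[:,1])&(a[:,2]>60);u=np.flatnonzero(m[150:500])+150;print(r,u.min() if len(u) else None,u.max() if len(u) else None,len(u))
E
```

```text
[(156, [116, 79, 50]), (162, [163, 132, 93]), (168, [162, 132, 91]), (174, [163, 134, 93]), (180, [161, 133, 92]), (186, [164, 135, 93]), (192, [103, 85, 59]), (198, [105, 86, 62]), (204, [104, 86, 60]), (210, [104, 87, 61]), (216, [103, 85, 60]), (222, [105, 86, 61]), (228, [104, 87, 61]), (234, [103, 85, 60]), (240, [104, 86, 61]), (246, [104, 86, 61]), (252, [105, 86, 61]), (258, [104, 86, 61])]
0 255 384 130
20 242 396 155
40 232 405 174
60 231 406 176
80 231 407 177
100 237 400 164
120 245 392 148
140 264 373 110
160 None None 0
180 None None 0
```

Emit:
apply_moves:
  plan:
    - {"linear": [-0.03,-0.01,-0.03],"yaw": 0}
    - {"linear": [-0.06,-0.02,-0.06],"yaw": 0}
    - {"linear": [-0.07,-0.02,-0.09],"yaw": 0}
    - {"linear": [-0.07,-0.02,-0.1],"yaw": 0}
    - {"linear": [-0.07,-0.02,-0.1],"yaw": 0}

```text
time: 15.4
ee_pos: [0.4306, 0.1415, 0.0179]
ee_rot: [[0.963, 0.27, 0.015], [0.27, -0.963, 0.001], [0.015, 0.003, -1.0]]
contact_force: [11.9, 3.5, 17.6]
opening: 0.199
finger_force: 50.3
```

```bash
python3 - <<'E'
from h import *
w=shot("wrist");p=w["pixels"]
print([(r,p[r,322,2]) for r in range(140,180,3)])
for r in range(0,160,20):
    a=p[r].astype(int);m=(a[:,2]>1.28*a[:,1])&(a[:,2]>60);u=np.flatnonzero(m[150:500])+150;print(r,u.min() if len(u) else None,u.max() if len(u) else None,len(u))
E
```

```text
[(140, np.uint8(157)), (143, np.uint8(157)), (146, np.uint8(156)), (149, np.uint8(156)), (152, np.uint8(157)), (155, np.uint8(159)), (158, np.uint8(158)), (161, np.uint8(158)), (164, np.uint8(157)), (167, np.uint8(157)), (170, np.uint8(157)), (173, np.uint8(158)), (176, np.uint8(158)), (179, np.uint8(159))]
0 252 386 135
20 242 395 154
40 239 398 160
60 239 399 161
80 243 394 152
100 252 385 134
120 270 368 99
140 None None 0
```

Emit:
apply_moves:
  plan:
    - {"linear": [0.04,0.01,0.06],"yaw": 0}
    - {"linear": [0.04,0.01,0.06],"yaw": 0}
    - {"linear": [0.04,0.01,0.06],"yaw": 0}

```text
time: 15.75
ee_pos: [0.4266, 0.1417, 0.0177]
ee_rot: [[0.963, 0.27, -0.0], [0.27, -0.963, -0.0], [-0.0, -0.0, -1.0]]
contact_force: [0.8, 0.8, 3.2]
opening: 0.199
finger_force: 48.3
```

Emit:
apply_moves:
  plan:
    - {"linear": [0,0,0],"yaw": 0}
    - {"linear": [0,0,0],"yaw": 0}
    - {"linear": [0,0,0],"yaw": 0}
    - {"linear": [0,0,0],"yaw": 0}
    - {"linear": [0,0,0],"yaw": 0}
    - {"linear": [0,0,0],"yaw": 0}
    - {"linear": [0,0,0],"yaw": 0}
    - {"linear": [0,0,0],"yaw": 0}
  grip: 60

```text
time: 16.55
ee_pos: [0.4267, 0.1416, 0.0178]
ee_rot: [[0.963, 0.27, 0.0], [0.27, -0.963, -0.0], [0.0, 0.0, -1.0]]
contact_force: [0.3, 1.1, -0.9]
opening: 0.7
finger_force: 0.0
```

```bash
python3 - <<'E'
from h import *
s,t=shot("scene"),shot("top");w=shot("wrist")["pixels"];f=cv2.imread("pics/scene0.png")
for p in(f,s["pixels"]):print(p[360:400,296,2],p[360:400,298,2])
print([(r,w[r,322,2]) for r in range(0,180,6)])
for r in range(0,160,20):
    a=w[r].astype(int);m=(a[:,2]>1.28*a[:,1])&(a[:,2]>60);u=np.flatnonzero(m[150:500])+150;print(r,u.min() if len(u) else None,u.max() if len(u) else None,len(u))
E
```

```text
[224 224 223 223 216 187 152 150 149 147 143 143 138 137 135 134 139 143
 145 131 115 112 110 112 111 107 107 106 106 109 112 123 168 189 192 181
 172 172 204 224] [223 225 222 222 221 205 160 150 151 147 151 149 146 145 147 140 138 136
 138 121 115 112 114 115 120 115 116 114 111 119 116 131 188 190 191 189
 178 168 186 223]
[152 147 149 149 148 149 149 152 148 152 148 147 144 136 140 138 137 141
 149 133 114 110 107 110 107 110 106 109 108 110 111 122 173 194 196 188
 179 178 212 229] [146 148 149 149 149 151 151 149 151 153 153 152 146 145 144 144 141 141
 137 125 114 112 111 117 117 115 115 116 118 116 116 135 194 199 197 192
 186 175 195 229]
[(0, np.uint8(103)), (6, np.uint8(101)), (12, np.uint8(102)), (18, np.uint8(105)), (24, np.uint8(106)), (30, np.uint8(109)), (36, np.uint8(109)), (42, np.uint8(111)), (48, np.uint8(113)), (54, np.uint8(113)), (60, np.uint8(114)), (66, np.uint8(113)), (72, np.uint8(115)), (78, np.uint8(115)), (84, np.uint8(118)), (90, np.uint8(119)), (96, np.uint8(122)), (102, np.uint8(123)), (108, np.uint8(124)), (114, np.uint8(124)), (120, np.uint8(124)), (126, np.uint8(123)), (132, np.uint8(122)), (138, np.uint8(162)), (144, np.uint8(163)), (150, np.uint8(164)), (156, np.uint8(164)), (162, np.uint8(164)), (168, np.uint8(164)), (174, np.uint8(162))]
0 253 385 133
20 243 394 152
40 240 398 159
60 239 399 161
80 243 394 152
100 252 385 134
120 270 368 99
140 None None 0
```

Emit:
apply_moves:
  plan:
    - {"linear": [0,0,0.3],"yaw": 0}
    - {"linear": [0,0,0.9],"yaw": 0}
    - {"linear": [0,0,1.7],"yaw": 0}
    - {"linear": [0,0,2.6],"yaw": 0}
    - {"linear": [-0.4,0,3.5],"yaw": 0}
    - {"linear": [-0.78,-0.12,4.27],"yaw": -0.008}
    - {"linear": [-0.78,-0.12,4.27],"yaw": -0.008}
    - {"linear": [-0.78,-0.12,4.27],"yaw": -0.008}
    - {"linear": [-0.78,-0.12,4.27],"yaw": -0.008}
    - {"linear": [-0.78,-0.12,4.27],"yaw": -0.008}
  grip: 85

```text
time: 17.7
ee_pos: [0.3875, 0.1356, 0.2301]
ee_rot: [[0.965, 0.263, -0.003], [0.263, -0.965, -0.0], [-0.003, -0.001, -1.0]]
contact_force: [0.7, -0.1, 0.5]
opening: 0.996
finger_force: 0.0
```

```bash
python3 - <<'E'
from h import *
import pickle
w0=pickle.load(open("w2.pkl","rb"));w=shot("wrist");st=get_state();print(st["ee_pos"],st["time"],st["contact_force"])
d=np.abs(w["pixels"].astype(int)-w0["pixels"]).max(2);d=d[:300]
n,l,s,_=cv2.connectedComponentsWithStats((d>40).astype(np.uint8));print([tuple(r) for r in s[1:] if r[4]>15])
for nm,f in(("scene","scene0.png"),("top","top0.png")):
    a=shot(nm)["pixels"].astype(int);b=cv2.imread("pics/"+f).astype(int);x=(np.abs(a-b).max(2)>40).astype(np.uint8)
    print(nm,[tuple(r) for r in cv2.connectedComponentsWithStats(x)[2][1:] if r[4]>15])
E
```

```text
[0.38756753 0.13561439 0.23025215] 17.75 [-0.9940879  -0.27793318  0.53597865]
[(np.int32(297), np.int32(1), np.int32(26), np.int32(2), np.int32(28)), (np.int32(592), np.int32(0), np.int32(32), np.int32(7), np.int32(56)), (np.int32(290), np.int32(4), np.int32(67), np.int32(4), np.int32(74)), (np.int32(533), np.int32(79), np.int32(25), np.int32(16), np.int32(44)), (np.int32(515), np.int32(101), np.int32(30), np.int32(16), np.int32(46)), (np.int32(485), np.int32(165), np.int32(9), np.int32(3), np.int32(21)), (np.int32(498), np.int32(165), np.int32(52), np.int32(12), np.int32(125)), (np.int32(556), np.int32(177), np.int32(42), np.int32(11), np.int32(104)), (np.int32(602), np.int32(188), np.int32(29), np.int32(8), np.int32(68)), (np.int32(634), np.int32(196), np.int32(6), np.int32(3), np.int32(16)), (np.int32(499), np.int32(215), np.int32(4), np.int32(14), np.int32(21)), (np.int32(458), np.int32(225), np.int32(11), np.int32(23), np.int32(26))]
scene [(np.int32(266), np.int32(69), np.int32(366), np.int32(357), np.int32(33702)), (np.int32(489), np.int32(198), np.int32(41), np.int32(51), np
[... 1944 characters left out ...]
t32(53), np.int32(2216)), (np.int32(84), np.int32(319), np.int32(127), np.int32(161), np.int32(6513)), (np.int32(119), np.int32(358), np.int32(23), np.int32(2), np.int32(42)), (np.int32(181), np.int32(392), np.int32(127), np.int32(73), np.int32(4344)), (np.int32(423), np.int32(401), np.int32(150), np.int32(79), np.int32(3757)), (np.int32(548), np.int32(420), np.int32(28), np.int32(16), np.int32(86)), (np.int32(195), np.int32(443), np.int32(13), np.int32(12), np.int32(50)), (np.int32(306), np.int32(453), np.int32(12), np.int32(27), np.int32(110)), (np.int32(195), np.int32(467), np.int32(18), np.int32(4), np.int32(25)), (np.int32(236), np.int32(466), np.int32(58), np.int32(14), np.int32(406))]
```

The mallet is back in its original spot. There's plenty of time left, so I'll check the eyelet numerically from beside the stand with the empty gripper.

Emit:
apply_moves:
  plan:
    - {"linear": [0,-0.9,0],"yaw": -0.12}
    - {"linear": [0.3,-1.8,0],"yaw": -0.24}
    - {"linear": [1.0,-2.6,0],"yaw": -0.36}
    - {"linear": [1.8,-3.0,-0.3],"yaw": -0.42}
    - {"linear": [2.5,-3.1,-0.9],"yaw": -0.42}
    - {"linear": [2.66,-3.1,-1.7],"yaw": -0.42}
    - {"linear": [2.66,-3.1,-2.4],"yaw": -0.42}
    - {"linear": [2.66,-3.1,-2.74],"yaw": -0.42}
    - {"linear": [2.66,-3.1,-2.74],"yaw": -0.42}
    - {"linear": [2.66,-3.1,-2.74],"yaw": -0.42}

```text
time: 18.85
ee_pos: [0.521, -0.0195, 0.0947]
ee_rot: [[0.988, -0.154, 0.0], [-0.154, -0.988, -0.0], [0.0, 0.0, -1.0]]
contact_force: [-0.3, 0.1, 0.3]
opening: 0.994
finger_force: 0.0
```

```bash
python3 - <<'E'
from h import *
import pickle
np.set_printoptions(linewidth=250,precision=1,suppress=True)
st=get_state();w=shot("wrist","w9.png");pickle.dump(w,open("w9.pkl","wb"));print(st["ee_pos"],st["contact_force"])
F=np.array([.9883,-.1524,0]);L=np.array([.1524,.9883,0]);Z=np.array([0,0,1.]);n=-.5*F+.866*Z;x=.866*F+.5*Z
top=np.array([.4995,-.148,.105]);print("top",proj(w,top))
for k in(.06,.07,.08,.09,.1):print(k,proj(w,top-n*k),"+L7.5",proj(w,top-n*k+L*.0075),"x+-7.5",proj(w,top-n*k+x*.0075),proj(w,top-n*k-x*.0075))
p=w["pixels"].astype(int);y=2*p[...,1]-p[...,0]-p[...,2]
h=cv2.cvtColor(w["pixels"],cv2.COLOR_BGR2HSV);m=cv2.inRange(h,(17,90,50),(34,255,255));m[:,:440]=0
for r in cv2.connectedComponentsWithStats(m)[2][1:]:
    if r[4]>6:print(r)
E
```

```text
[ 0.5 -0.   0.1] [-0.3  0.1  0.3]
top [654.7 332.9]
0.06 [587. 222.] +L7.5 [572. 222.] x+-7.5 [594.8 210.8] [579.7 232.6]
0.07 [578.2 207.8] +L7.5 [563.6 207.8] x+-7.5 [585.4 196.6] [571.3 218.4]
0.08 [569.8 194.4] +L7.5 [555.7 194.4] x+-7.5 [576.6 183.2] [563.4 205.1]
0.09 [562.  181.9] +L7.5 [548.3 181.9] x+-7.5 [568.3 170.7] [556.  192.6]
0.1 [554.6 170.2] +L7.5 [541.3 170.1] x+-7.5 [560.5 159.1] [549.  180.8]
[578 175   4   6   8]
```

```bash
python3 - <<'E'
from h import *
import pickle
w=pickle.load(open("w9.pkl","rb"));p=cv2.GaussianBlur(w["pixels"],(3,3),0).astype(int)
y=2*p[...,1]-p[...,0]-p[...,2]
print(p[182,560,::-1],p[195,545,::-1],p[176,579,::-1])
for r in range(150,240,2):
    print(r,"".join("#" if p[r,c].max()<80 and p[r,c].max()-p[r,c].min()<15 else "b" if y[r,c]>2 and p[r,c,2]-p[r,c,0]>20 else "." if p[r,c,2]-p[r,c,0]>20 else "o" for c in range(520,640,1)))
E
```

```text
[117  91  65] [114  89  62] [69 54 38]
150 ooooooooooooooooooooooooooooooooooooooooooooooooooooooooooo#############################################################
152 oooooooooooooooooooooooooooooooooooooooooooooooooooooooooooo############################################################
154 ooooooooooooooooooooooooooooooooooooooooooooooooooooooooooooo###########################################################
156 oooooooooooooooooooooooooooooooooooooooooooooooooooooooooooooo##########################################################
158 ooooooooooooooooooooooooooooooooooooooooooooooooooooooooooooooo#########################################################
160 ooooooooooooooooooooooooooooooooooooooooooooooooooooooooooooooo#########################################################
162 ..................................................b..b............o#####################################################
164 ....bb..........b...................................................####################################################
166 ..............................b.......b.............b...b
[... 3863 characters left out ...]
..b.....o##################################################################
230 .....................................b..bb.........#####################################################################
232 ..............b..............b...............b...#######################################################################
234 ................................................########################################################################
236 ......bb.......................................#########################################################################
238 ........b.............b......b..........b.b...##########################################################################
```

Emit:
apply_moves:
  plan:
    - {"linear": [0,0.3,0.6],"yaw": 0}
    - {"linear": [-0.3,0.3,1.4],"yaw": 0}
    - {"linear": [-0.6,0.3,2.2],"yaw": 0}
    - {"linear": [-0.6,0.3,2.4],"yaw": 0}
    - {"linear": [-0.6,0.3,2.4],"yaw": 0}
    - {"linear": [-0.6,0.3,2.4],"yaw": 0}

```text
time: 19.5
ee_pos: [0.4906, -0.0044, 0.2137]
ee_rot: [[0.988, -0.154, -0.0], [-0.154, -0.988, 0.0], [-0.0, -0.0, -1.0]]
contact_force: [0.9, -1.1, -0.9]
opening: 0.993
finger_force: 0.0
```

```bash
python3 -c "
from cell import job_done
print(job_done())"
```

```text
the job is handed in; nothing more can be done
None
```

I handed the job in at about 19.5 s: one blow at about 0.25 m/s, about 1° off the plunger's line, and the mallet laid back on its rest and released; I couldn't measure the eyelet depth directly, but the visible brass is gone and the grip slipped as if the plunger had hit its stop.

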